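# Park the hand-rest bridge in its notches

## Task

The fine brushwork is finished: with the fingertips, push the wooden hand-rest bridge along its two rails, off the wet picture, until it drops into the parking notches at the bare end of the board and lies level in both, then take the hand away. Keep pushing until it drops; slide it only, never lift it. Do not touch the wet picture and leave the bottle, jar and brush where they are.

Things in the scene. Friction and masses are not known exactly. Their poses are not given: they have to be found in the camera images.
- board: painting board, fixed: plywood base 440 (x) x 400 (y) x 12 mm, two beech rails along its x, each 420 mm long, 20 wide, centred at y = -155 and +155 mm, tops 62 mm above the table except in the notches (see notch_mid). Between them only the picture and two battens 22 mm high. Origin: centre of underside; z up; x runs along the rails to the bare end with the notches, to the robot's left +-30 deg.
- painting: the wet picture, a panel 225 mm (x) by 260 mm (y), fixed between the rails at the other end of the board (board x -180 to +45 mm); pale green face with dark patches, 30 mm above the table, 32 mm below the rail tops. Origin: centre of its underside, 12 mm above the table; axes as the board's. Not to be touched.
- bridge: hand-rest bridge: loose brown hardwood slat 96 (x, along the rails) x 361 (y) x 12 mm across both rails, with a cleat under each end outside the rails (14 mm thick, hanging 22 mm down, 1.5 mm play). 0.25-0.5 kg, slides at 1-4 N. Origin: centre of slat's underside, 62 mm above the table on the rails, 54 mm in the notches; axes as the board's. Starts 110-190 mm short of its parked place.
- notch_mid (a point): midway between the two parking notches, at the height of their floors. Each notch is a square-cut recess in the rail top, 8 mm deep (floor 54 mm above the table), 100 mm long, at board x +62 to +162 mm; so this point is at board (112, 0, 54) mm, axes as the board's. The bridge's origin lies here, within 2 mm along the rails, when parked.
- bridge_end_a (a point): point on the slat's underside above the middle of the rail at board y = +155 mm. Going into the notches the slat's leading edge dips first, then its trailing edge drops 8 mm; the far walls of the notches then stop it (4 mm play along the rails).
- bridge_end_b (a point): the same point above the rail at board y = -155 mm
- gesso: white squeeze bottle, 60 mm across, 125 mm high, standing on the table just off the picture end of the board; origin at the centre of its foot
- jar: glass jar with a black lid, 68 mm across, 75 mm high, standing on the table just off the bare end of the board; origin at the centre of its foot
- brush: paint brush lying on the table off the picture end of the board; origin under its middle, handle to its -x

How it is judged:
By the outcome, as a careful person would: the job done as asked, in the order asked, and still so for the second after the job is handed in, with the robot touching nothing.
It also fails if it takes over 42 s, if anything falls off the work surface, if the arm or the gripper's body presses on something with over 40 N, if the wrist force passes 120 N, or if a joint passes its speed limit or range.

## Robot

A 6-joint arm with a two-finger parallel gripper is mounted at the origin on the work surface. World frame = base frame: x ahead of the robot, y to its left, z up, the work surface at z = 0. Lengths are in m, angles in rad, forces in N, time in s.
With the tool pointing down it reaches from about 0.35 to 0.8 m from the base axis. Payload 7.3 kg.
Tool frame: the origin (TCP) lies between the finger pads; the fingertips stand 25 mm ahead of it and the grasp point (between the pads) lies 6 mm ahead of it (r.tip_extent is the distance from the TCP to the fingertips, in m); z points along the fingers, y is the line along which they close (so a half turn about z gives the same grasp; the last joint's range is limited). The gripper opens to 85 mm and grips with 20 to 120 N. Pads are 22 mm wide; open, the fingers measure 114 mm over their backs; the gripper's body (76 mm by 85 mm) begins 54 mm behind the grasp point. The pads swing forward as they close: fully open they stand 13 mm farther back than shut.
Start: joints at [-1.333, 0.342, 1.524, -0, 1.275, -0.146], TCP at [0.197, -0.487, 0.225] pointing down, gripper open.
Joint ranges: [-2.53, 2.53], [-0.77, 2.02], [0.04, 2.7], [-1, 4.14], [0.28, 2.66], [-3.11, 3.11]. Speed limits (rad/s): [2.57, 2.57, 3.14, 3.14, 3.14, 3.14].

## Interface

Orientations are given as a unit quaternion [x, y, z, w].
In Python, from workcell import r, command_gripper, optics gives the robot as it stands. The module is installed in compiled form; this text tells all that it offers. Calls block until the motion is done:
- r.reach(position, orientation): joint-space move of the TCP to a pose.
- r.move_straight(position, orientation=None, speed=0.15, max_force=None): straight line of the TCP; orientation=None keeps the orientation; speed is the mean speed in m/s. With max_force (N) it stops when the force on the tool has changed by that much, and returns True; else False.
- r.movej(angles): joint-space move.
- command_gripper(opening, force=None): finger opening in m; force is the grip in N (None keeps the last); returns when the fingers have stopped.
- r.hold(seconds).
- r.solve_ik(position, orientation): joint angles nearest the present ones, or None.
- r.read_state(): the state.
- optics.get_image(name): name is "side" or "top"; returns (picture, depth): 384x512x3 uint8, red, green, blue; 384x512 float32, m along the optical axis (not along the pixel's ray), 0 where there is no reading.
- optics.camera_model(name): a dict with "K" (3x3 intrinsics, pixels), "k1" (the pictures are not rectified: a ray, as slopes to the right and down, at radius r is drawn at 1 + k1 r^2 times it, then the intrinsics apply), "R" (3x3) and "t" (3): a world point X has camera coordinates R X + t. Camera axes: x right, y down, z forward; pixel columns grow to the right and rows downward; lengths in m; the calibration is good to about 2 mm. A picture is of the moment at which its call begins. camera_model takes no time and is no camera call.
A pose or a line that the arm cannot do raises r.PlanningError and nothing moves.
- r.finish_job(): hands the job in; it is judged then, once.
The state is a dict: "time_s": time; "joint_positions": joint angles; "dq": joint speeds; "tau": joint torques, N m; "eef_pos": TCP position; "eef_rot": TCP orientation; "contact_force": force on the tool from outside, world axes, zero at the start; "torque": the same for the moment, N m; "grip_width": finger opening in m; "grip_force": force on a finger pad.
Only numpy, scipy, OpenCV 4.12 (cv2) and the standard library are available. Lean on these libraries where they do the work, as an engineer would, in place of code of your own. Each camera call takes 0.05 s, during which the arm holds its last target. There are 200 camera calls.

## Working session

There is one attempt and no reset: what is moved stays moved. The work goes in short steps, each a Python script; the robot and the scene stay as the last script left them, time stands still between calls to the robot, and variables do not carry over. Pictures are saved under pics/ and viewed, at most 11 in all, crops included, and the job is handed in when it is done.

```bash
mkdir -p pics; cat > h.py <<'E'
import numpy as np, cv2
from workcell import r, command_gripper, optics
def world(name,u,v,depth=None,z=None):
    c=optics.camera_model(name);K,R,t,k1=np.array(c["K"]),np.array(c["R"]),np.array(c["t"]),c["k1"]
    p=cv2.undistortPoints(np.array([[[u,v]]],float),K,np.array([k1,0,0,0.]))[0,0]
    d=np.array([p[0],p[1],1]);o=-R.T@t;w=R.T@d
    s=depth if depth is not None else (z-o[2])/w[2]
    return o+s*w
E
python3 - <<'E'
from h import *
for n in("top","side"):
    im,d=optics.get_image(n);np.savez(f"pics/{n}0",im=im,d=d)
    cv2.imwrite(f"pics/{n}0.png",cv2.resize(im[...,::-1],(800,600)))
    c=optics.camera_model(n);print(n,c["k1"],-np.array(c["R"]).T@c["t"],np.array(c["R"]).round(2).tolist())
print(r.read_state()["time_s"],r.read_state()["eef_rot"],r.tip_extent)
E
```

```text
top 0.041770079012508454 [ 0.38481871 -0.0176836   1.21801308] [[-0.02, -1.0, 0.01], [-0.99, 0.02, -0.13], [0.13, -0.01, -0.99]]
side -0.012313006890010329 [0.36341759 0.76862233 0.80881171] [[-0.98, -0.2, 0.01], [-0.14, 0.66, -0.74], [0.14, -0.72, -0.68]]
0.1 [ 9.81641950e-01  1.90731739e-01 -3.51889599e-05 -6.96021187e-04] 0.025
```

View pics/top0.png

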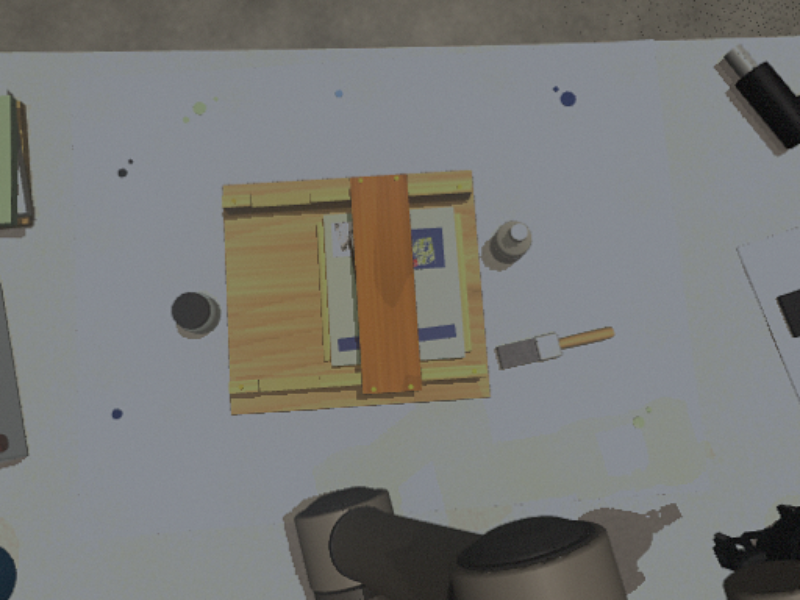

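View pics/side0.png

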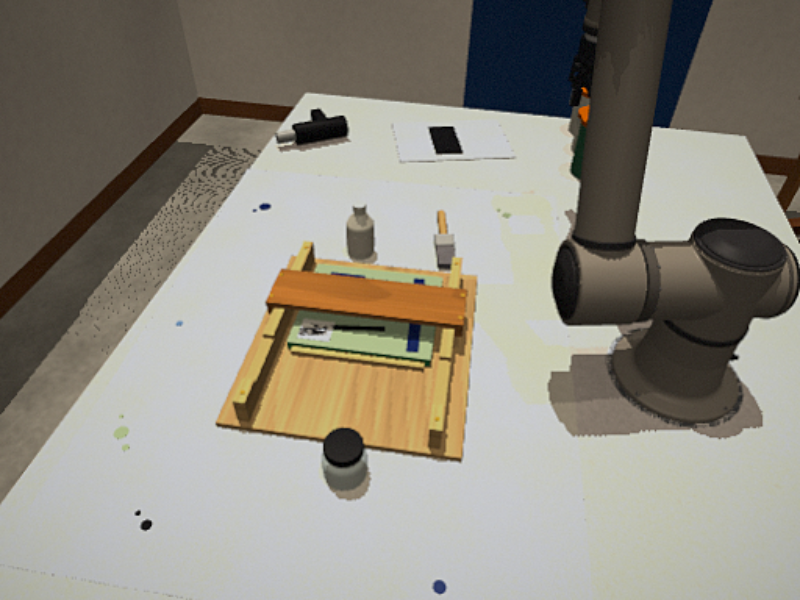

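The top view shows the slat with its corners near (351,178), (406,175), (420,391) and (362,393). The bare end is to the left (world +y), with the jar at (195,313), the bottle at (512,240) and the brush at (550,345). The side view agrees. I'll enlarge the board for accurate corners.

```bash
python3 - <<'E'
from h import *
im=np.load("pics/top0.npz")["im"]
c=im[105:270,135:320];c=cv2.convertScaleAbs(c,alpha=1.4)
cv2.imwrite("pics/crop0.png",cv2.resize(c[...,::-1],None,fx=3.6,fy=3.6,interpolation=cv2.INTER_CUBIC))
E
```

```text
(no output)
```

View pics/crop0.png

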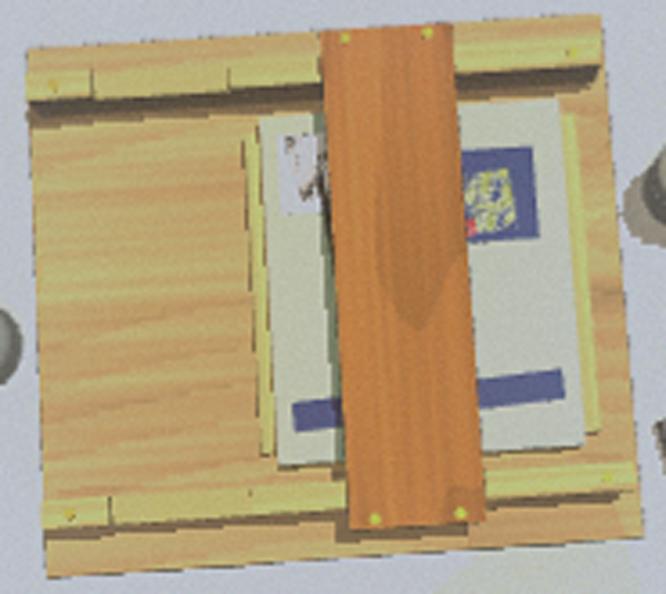

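The crop shows the slat corners at (322,31), (452,24), (484,520) and (350,527). The board corners are at (27,48), (602,14), (643,536) and (48,577). The notch end walls are at (91,83) and (228,78) on the upper rail and at (109,510) on the lower.

```bash
python3 - <<'E'
from h import *
f=lambda a,z:np.array([world("top",135+(u+.5)/3.6-.5,105+(v+.5)/3.6-.5,z=z)for u,v in a])
s=f([(322,31),(452,24),(484,520),(350,527)],.074)   # far-left, far-right, near-right, near-left
b=f([(27,48),(602,14),(643,536),(48,577)],.012)
n=f([(91,72),(228,67),(109,498)],.062)
for q,nm in((s,"slat"),(b,"board")):
    q=q[:,:2];ex=(q[0]+q[3]-q[1]-q[2])/2;ey=(q[0]+q[1]-q[2]-q[3])/2
    print(nm,q.mean(0).round(4),np.linalg.norm(ex).round(4),np.linalg.norm(ey).round(4),np.degrees(np.arctan2(ex[1],ex[0])).round(2),np.degrees(np.arctan2(ey[1],ey[0])).round(2))
    if nm=="board": th=np.arctan2(ex[1],ex[0]);c=q.mean(0)
R=np.array([[np.cos(th),np.sin(th)],[-np.sin(th),np.cos(th)]])
print("slat in board",(R@(s.mean(0)[:2]-c)).round(4)); print("walls",(n[:,:2]-c)@R.T)
d=np.load("pics/top0.npz")["d"]; v,u=178,245;print("slat top z",world("top",u,v,depth=d[v,u]))
E
```

```text
slat [ 0.562  -0.0095] 0.0941 0.3576 91.75 2.16
board [0.5594 0.0444] 0.4379 0.3977 92.37 2.4
slat in board [-0.0539 -0.0003]
walls [[ 0.16270572 -0.1629094 ]
 [ 0.06313001 -0.16050808]
 [ 0.16237702  0.14632788]]
slat top z [ 0.56650021 -0.00639772  0.07643717]
```

The slat is at board x of about -54 mm, so it has 166 mm to travel. I'll go above the pushing point with the fingers spread along the slat.

```bash
cat >> h.py <<'E'
TH=np.radians(92.15);C=np.array([.5594,.0444])
def B(x,y,z): return [*(C+np.array([[np.cos(TH),-np.sin(TH)],[np.sin(TH),np.cos(TH)]])@[x,y]),z]
def Q(phi): return [np.cos(phi/2),np.sin(phi/2),0,0]
E
python3 - <<'E'
from h import *
j=r.read_state()["joint_positions"]
best=min(((np.abs(np.array(s)-j).max(),p,s) for p in(TH,TH-np.pi) if (s:=r.solve_ik(B(-.135,0,.25),Q(p))) is not None),key=lambda a:a[0])
print(best); phi=best[1];open("phi","w").write(str(phi))
print([r.solve_ik(B(.055,0,.07),Q(phi)) is not None])
r.reach(B(-.135,0,.25),Q(phi))
r.move_straight(B(-.135,0,.13),speed=.12)
print(r.read_state()["time_s"],r.read_state()["eef_pos"],r.read_state()["contact_force"],r.tip_extent)
im,d=optics.get_image("side");np.savez("pics/side1",im=im,d=d)
cv2.imwrite("pics/side1.png",cv2.resize(im[130:290,150:350,::-1],None,fx=3.7,fy=3.7,interpolation=cv2.INTER_CUBIC))
c=optics.camera_model("side")
for y in(.05,-.05):
  for dz in(.012,.025):
    p=B(-.135,y,.13-dz);q=cv2.projectPoints(np.array([p]),cv2.Rodrigues(np.array(c["R"]))[0],np.array(c["t"]),np.array(c["K"]),np.array([c["k1"],0,0,0.]))[0].ravel();print(y,dz,((q-[150,130])*3.7).round())
E
```

```text
(np.float64(1.0399716681173485), np.float64(1.6083209057127748), array([-2.93028110e-01,  4.11597152e-01,  1.34884113e+00, -4.44089210e-16,
        1.38115437e+00, -3.30552689e-01]))
[True]
3.2083 [ 0.56498294 -0.0906959   0.13078093] [-0.00813149 -0.54583227  0.1201781 ] 0.025
0.05 0.012 [395. 118.]
0.05 0.025 [394. 131.]
-0.05 0.012 [272. 104.]
-0.05 0.025 [272. 117.]
```

View pics/side1.png

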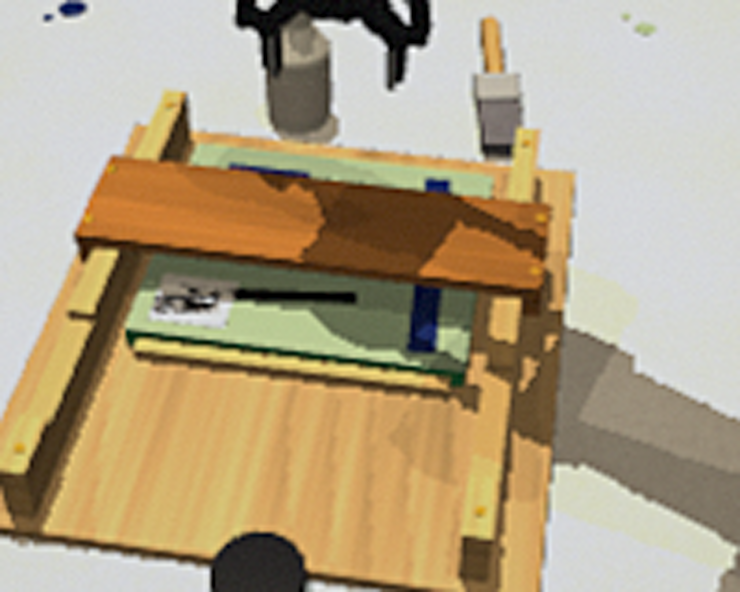

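The fingertips appear at about (397,85) and (272,72) in the crop, higher than predicted. I'll check this with the depth.

```bash
python3 - <<'E'
from h import *
z=np.load("pics/side1.npz");im,d=z["im"],z["d"]
for cu in(397,272):
  u=int(150+cu/3.7)
  for v in range(144,160,1):
    print(u,v,im[v,u],world("side",u,v,depth=d[v,u]).round(4))
print(r.read_state()["eef_pos"],r.read_state()["grip_width"],r.read_state()["joint_positions"])
E
```

```text
257 144 [12 12 13] [ 0.5133 -0.083   0.1889]
257 145 [12 10  9] [ 0.5139 -0.0873  0.1824]
257 146 [11  5 14] [ 0.5137 -0.0865  0.1795]
257 147 [16  4 11] [ 0.5138 -0.0874  0.1754]
257 148 [ 9 12 12] [ 0.5132 -0.0844  0.1742]
257 149 [5 9 7] [ 0.5134 -0.0857  0.1697]
257 150 [7 3 6] [ 0.5135 -0.0867  0.1655]
257 151 [0 0 0] [ 0.5135 -0.0871  0.1616]
257 152 [114 117 117] [ 0.5134 -0.0872  0.158 ]
257 153 [210 211 211] [ 0.5489 -0.2904 -0.0009]
257 154 [205 205 205] [ 0.5473 -0.2815  0.0015]
257 155 [219 221 219] [ 0.5461 -0.2752  0.002 ]
257 156 [216 217 217] [ 0.545  -0.2695  0.002 ]
257 157 [214 216 214] [ 0.5442 -0.2653  0.0009]
257 158 [213 215 210] [ 5.432e-01 -2.606e-01  2.000e-04]
257 159 [215 217 212] [ 0.5421 -0.2545  0.0007]
223 144 [66 62 58] [ 0.6109 -0.0792  0.1766]
223 145 [63 62 60] [ 0.6109 -0.0789  0.1734]
223 146 [66 66 61] [ 0.6112 -0.0792  0.1696]
223 147 [66 66 59] [ 0.6109 -0.0779  0.1671]
223 148 [61 57 53] [ 0.6114 -0.079   0.1626]
223 149 [58 57 54] [ 0.6116 -0.079   0.1591]
223 150 [70 64 57] [ 0.6117 -0.0791  0.1555]
223 151 [92 84 72] [ 0.6484 -0.2037  0.0553]
223 152 [94 86 72] [ 0.648  -0.2016  0.0527]
223 153 [90 83 70] [ 0.6486 -0.2033  0.0473]
223 154 [90 84 69] [ 0.6492 -0.2045  0.0421]
223 155 [87 80 67] [ 0.6479 -0.1995  0.0418]
223 156 [89 79 68] [ 0.6489 -0.2023  0.0354]
223 157 [86 79 66] [ 0.6489 -0.2018  0.0316]
223 158 [83 76 63] [ 0.6496 -0.2037  0.0258]
223 159 [80 71 60] [ 0.6504 -0.2058  0.0198]
[ 0.56498078 -0.0906826   0.13088804] 0.08536219492925942 [-2.93066472e-01  5.14257815e-01  1.52580135e+00  2.75851172e-06
  1.09978998e+00 -3.30557527e-01]
```

```bash
python3 - <<'E'
from h import *
r.hold(.2)
im,d=optics.get_image("side");np.savez("pics/side2",im=im,d=d)
cv2.imwrite("pics/side2.png",cv2.resize(im[100:220,170:330,::-1],None,fx=4.5,fy=4.5,interpolation=cv2.INTER_CUBIC))
for u in(223,257):
  for v in range(148,170,2): print(u,v,im[v,u],world("side",u,v,depth=d[v,u]).round(4))
s=r.read_state();print(s["eef_pos"],s["eef_rot"],s["time_s"])
E
```

```text
223 148 [64 62 57] [ 0.6113 -0.0786  0.163 ]
223 150 [72 67 60] [ 0.6122 -0.0806  0.1543]
223 152 [95 87 73] [ 0.6477 -0.2008  0.0534]
223 154 [87 82 69] [ 0.6492 -0.2046  0.042 ]
223 156 [88 80 67] [ 0.6484 -0.2007  0.0367]
223 158 [84 75 62] [ 0.6497 -0.2041  0.0255]
223 160 [76 69 57] [ 0.65   -0.2038  0.0171]
223 162 [89 79 67] [ 0.6511 -0.2063  0.0064]
223 164 [191 190 169] [ 0.6501 -0.2018  0.0013]
223 166 [214 222 230] [ 0.6463 -0.1876  0.0044]
223 168 [220 168  87] [ 0.6405 -0.1669  0.0133]
257 148 [23 23 23] [ 0.5141 -0.0896  0.1703]
257 150 [0 5 7] [ 0.5135 -0.0869  0.1653]
257 152 [101 102 100] [ 0.5134 -0.087   0.1582]
257 154 [207 207 207] [ 0.5475 -0.2827  0.0006]
257 156 [215 217 216] [ 0.5445 -0.2669  0.004 ]
257 158 [214 217 212] [ 0.543  -0.2593  0.0013]
257 160 [214 214 211] [ 5.411e-01 -2.496e-01  2.000e-04]
257 162 [213 216 211] [ 5.390e-01 -2.387e-01  2.000e-04]
257 164 [213 216 209] [ 0.5375 -0.2306 -0.0021]
257 166 [216 218 214] [ 0.5342 -0.2129  0.0037]
257 168 [215 216 216] [ 0.5328 -0.2061  0.0006]
[ 0.5646177  -0.09053918  0.13038285] [6.93707137e-01 7.20257105e-01 1.43088099e-04 3.00527811e-04] 3.5083
```

View pics/side2.png

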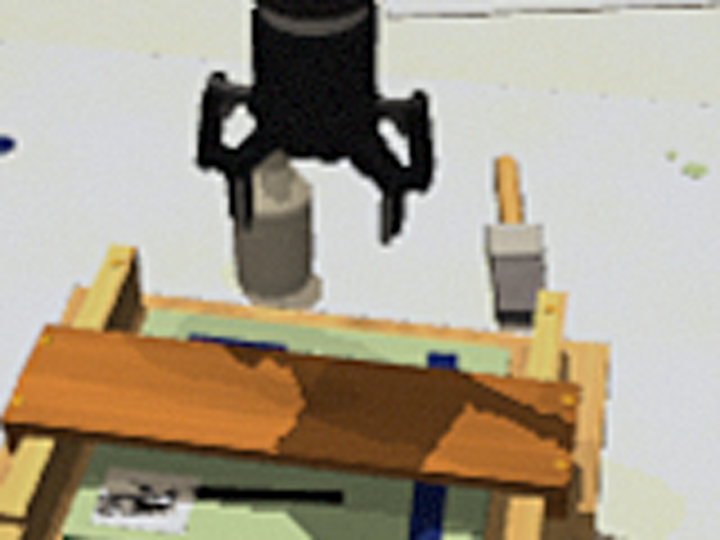

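At a TCP height of 130 mm the picture puts the fingertips at about 155 mm; the spec puts them at 105–118 mm. I'll go down to TCP 70 mm, which is safe under either reading, and look again.

```bash
python3 - <<'E'
from h import *
print(r.move_straight(B(-.135,0,.07),speed=.08,max_force=5))
im,d=optics.get_image("side");np.savez("pics/side3",im=im,d=d)
cv2.imwrite("pics/side3.png",cv2.resize(im[110:230,170:330,::-1],None,fx=4.5,fy=4.5,interpolation=cv2.INTER_CUBIC))
s=r.read_state();print(s["eef_pos"],s["contact_force"],s["time_s"])
for u in(223,258):
  for v in range(156,176,2): print(u,v,im[v,u],world("side",u,v,depth=d[v,u]).round(4))
for p in [(207,196),(240,199)]: print(p,im[p[1],p[0]],world("side",*p,depth=d[p[1],p[0]]))
E
```

```text
False
[ 0.56490057 -0.09062806  0.07059721] [-0.39492698  0.25848779  0.06217383] 4.4583
223 156 [18 16 16] [ 0.612  -0.077   0.1353]
223 158 [64 59 56] [ 0.6151 -0.0865  0.1202]
223 160 [50 49 47] [ 0.6141 -0.0821  0.1162]
223 162 [46 47 43] [ 0.6151 -0.0843  0.1068]
223 164 [83 82 73] [ 0.6145 -0.081   0.1018]
223 166 [185 190 198] [ 0.6473 -0.1911  0.0015]
223 168 [226 173  92] [ 0.6411 -0.1687  0.0118]
223 170 [207 170 106] [ 0.6391 -0.1607  0.0099]
223 172 [166 182 136] [ 0.6288 -0.1251  0.0322]
223 174 [168 183 136] [ 0.627  -0.1178  0.0302]
258 156 [17 18 16] [ 0.5106 -0.0895  0.1424]
258 158 [7 9 8] [ 0.509  -0.0813  0.1416]
258 160 [2 0 0] [ 0.5089 -0.0819  0.1338]
258 162 [3 4 5] [ 0.5096 -0.0865  0.1228]
258 164 [26 25 25] [ 0.509  -0.0843  0.1171]
258 166 [87 88 87] [ 0.5096 -0.0887  0.1061]
258 168 [188 189 188] [ 0.5095 -0.089   0.0982]
258 170 [225 228 225] [ 0.5275 -0.1959  0.001 ]
258 172 [211 156  84] [ 0.5235 -0.1738  0.0111]
258 174 [211 192 118] [ 0.5194 -0.1506  0.0223]
(207, 196) [210 129  53] [0.63171257 0.03539894 0.07468488]
(240, 199) [114  69  26] [0.53870445 0.02511755 0.07206619]
```

View pics/side3.png

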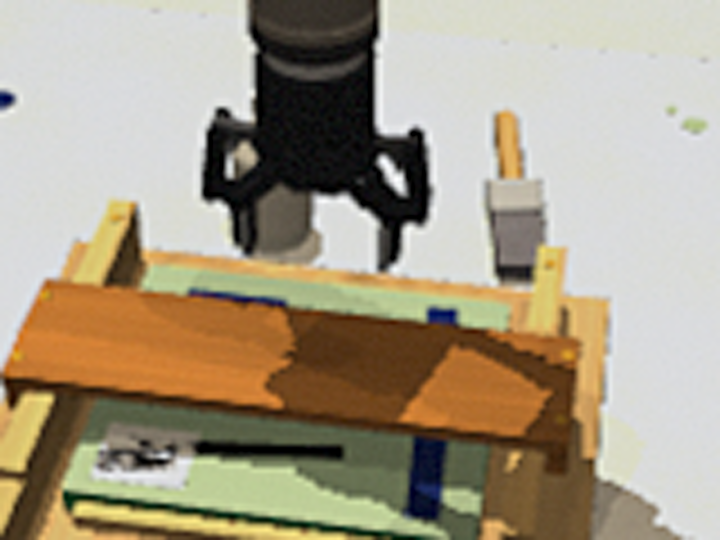

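The picture again shows the tips at about 99 mm, and the slat at 72–75 mm reads correctly. The two sources disagree, so contact will decide. Moving forward 35 mm either nudges the slat the right way or passes above it.

```bash
python3 - <<'E'
from h import *
print(r.move_straight(B(-.100,0,.07),speed=.05,max_force=4))
im,d=optics.get_image("side");np.savez("pics/side4",im=im,d=d)
cv2.imwrite("pics/side4.png",cv2.resize(im[110:230,170:330,::-1],None,fx=4.5,fy=4.5,interpolation=cv2.INTER_CUBIC))
s=r.read_state();print(s["eef_pos"],s["contact_force"],s["time_s"])
E
```

```text
False
[ 0.56318842 -0.05576878  0.06999934] [0.4193684  0.54272723 0.09084311] 5.3583
```

View pics/side4.png

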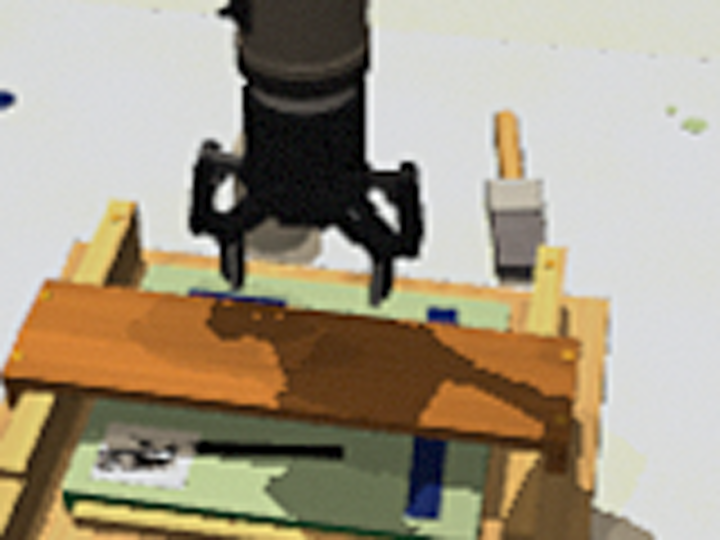

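There was no contact and the slat hasn't moved, so the picture is right. The tips really stand about 28 mm above the reported TCP. I'll back off, go down to a true tip height of about 53 mm, and check that before pushing.

```bash
python3 - <<'E'
from h import *
r.move_straight(B(-.135,0,.07),speed=.08)
print(r.move_straight(B(-.135,0,.026),speed=.05,max_force=4))
im,d=optics.get_image("side")
cv2.imwrite("pics/side5.png",cv2.resize(im[110:230,170:330,::-1],None,fx=4.5,fy=4.5,interpolation=cv2.INTER_CUBIC))
s=r.read_state();print(s["eef_pos"],s["contact_force"],s["time_s"])
P=[]
for v in range(140,200):
  for u in range(215,270):
    if im[v,u].max()<75:
      w=world("side",u,v,depth=d[v,u])
      if abs(w[1]+.083)<.012 and w[2]<.09: P.append([u,v,*w.round(4)])
P=np.array(P);
for sl in(P[:,2]>.565,P[:,2]<.565):
  q=P[sl]; print(q[np.argsort(q[:,4])][:5]) if len(q) else print("none")
E
```

```text
False
[ 0.5647606  -0.09062916  0.02640061] [ 0.40851157  0.18531491 -0.55209956] 7.0333
[[ 2.230e+02  1.750e+02  6.167e-01 -8.270e-02  5.700e-02]
 [ 2.240e+02  1.750e+02  6.130e-01 -8.090e-02  5.910e-02]
 [ 2.260e+02  1.760e+02  6.059e-01 -7.760e-02  5.910e-02]
 [ 2.250e+02  1.750e+02  6.100e-01 -8.140e-02  5.930e-02]
 [ 2.230e+02  1.740e+02  6.157e-01 -7.980e-02  6.360e-02]]
[[ 2.550e+02  1.800e+02  5.167e-01 -8.340e-02  5.440e-02]
 [ 2.570e+02  1.790e+02  5.113e-01 -8.760e-02  5.580e-02]
 [ 2.550e+02  1.790e+02  5.169e-01 -8.440e-02  5.760e-02]
 [ 2.570e+02  1.780e+02  5.117e-01 -8.940e-02  5.830e-02]
 [ 2.560e+02  1.790e+02  5.138e-01 -8.390e-02  5.850e-02]]
```

View pics/side5.png

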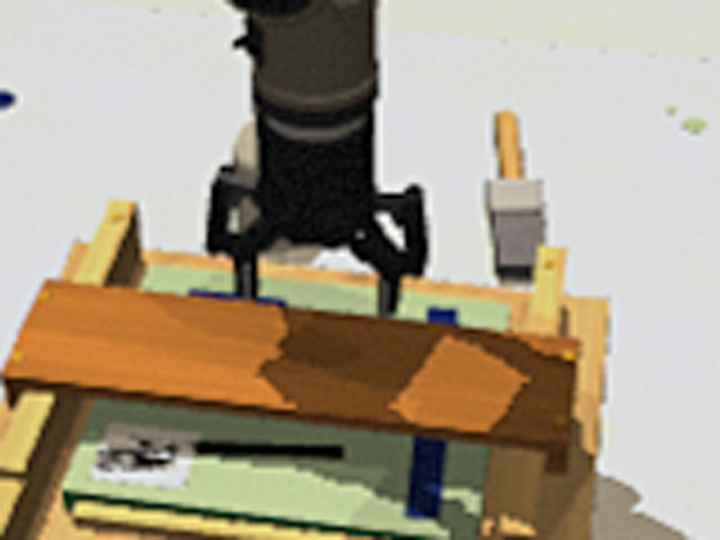

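The tips are just behind the trailing edge at about 54 mm, well clear of the picture at 30 mm. I'll push now, ending on force at the notch walls.

```bash
python3 - <<'E'
from h import *
r.move_straight(B(-.135,0,.023),speed=.05)
def st(m):
    s=r.read_state();R=np.array([[np.cos(TH),np.sin(TH)],[-np.sin(TH),np.cos(TH)]])
    print(m,(R@(np.array(s["eef_pos"][:2])-C)).round(4),s["eef_pos"][2].round(4),(R@s["contact_force"][:2]).round(2),round(float(s["contact_force"][2]),2),s["time_s"])
st(r.move_straight(B(-.09,0,.023),speed=.04,max_force=10))
st(r.move_straight(B(.025,0,.023),speed=.07,max_force=12))
im,d=optics.get_image("side");np.savez("pics/side6",im=im,d=d)
cv2.imwrite("pics/side6.png",cv2.resize(im[120:300,140:330,::-1],None,fx=3.3,fy=3.3,interpolation=cv2.INTER_CUBIC))
E
```

```text
False [-0.0899  0.0001] 0.023 [-0.46 -0.22] -0.66 8.5583
False [0.0251 0.0002] 0.0228 [-0.67 -0.8 ] 0.06 10.35
```

View pics/side6.png

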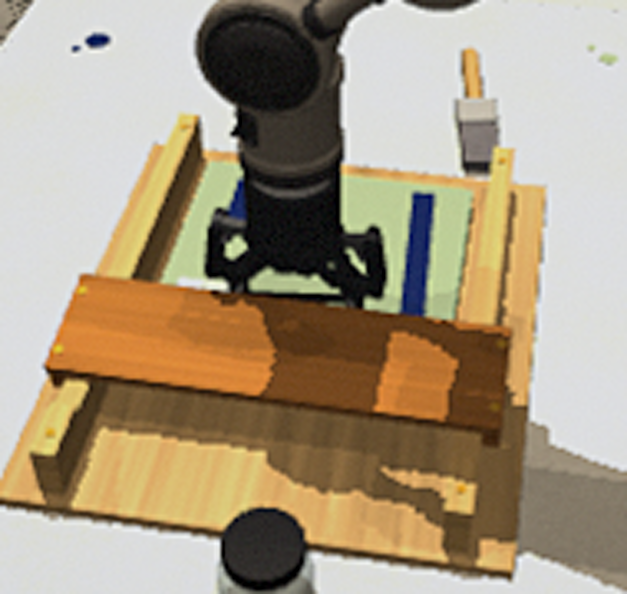

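The slat is sliding squarely, with the fingers hidden behind its trailing edge. I'll keep pushing to the wall.

```bash
python3 - <<'E'
from h import *
def st(m):
    s=r.read_state();R=np.array([[np.cos(TH),np.sin(TH)],[-np.sin(TH),np.cos(TH)]])
    print(m,(R@(np.array(s["eef_pos"][:2])-C)).round(4),s["eef_pos"][2].round(4),(R@s["contact_force"][:2]).round(2),round(float(s["contact_force"][2]),2),s["time_s"])
st(r.move_straight(B(.064,0,.023),speed=.03,max_force=14))
r.move_straight(B(.03,0,.023),speed=.06); r.hold(.2)
for n in("side","top"):
    im,d=optics.get_image(n);np.savez("pics/%s7"%n,im=im,d=d)
    if n=="side": cv2.imwrite("pics/side7.png",cv2.resize(im[150:300,140:310,::-1],None,fx=4,fy=4,interpolation=cv2.INTER_CUBIC))
E
```

```text
True [ 0.0556 -0.0001] 0.0229 [-1.94 -0.3 ] 2.08 11.375
```

View pics/side7.png

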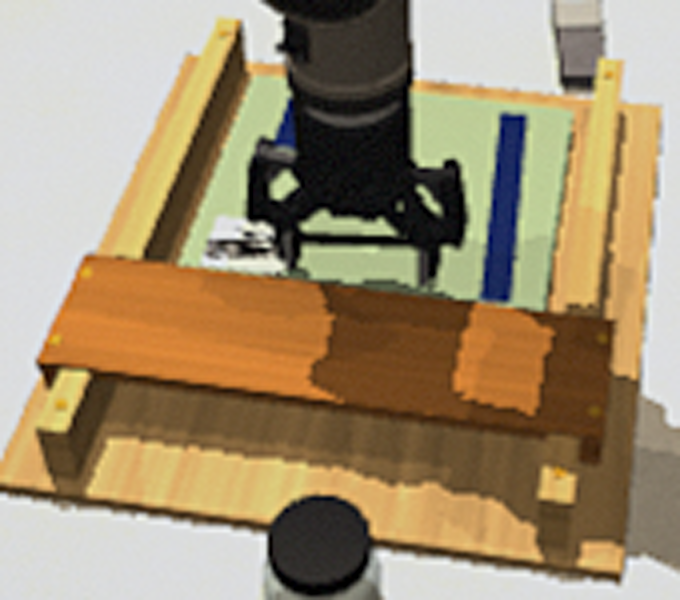

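The force stop came right at the notch wall and the slat looks lower. I'll check level and height from the depth.

```bash
python3 - <<'E'
from h import *
R=np.array([[np.cos(TH),np.sin(TH)],[-np.sin(TH),np.cos(TH)]])
def fit(f,n):
    z=np.load(f);im,d=z["im"].astype(int),z["d"];P=[]
    for v in range(80,300):
      for u in range(130,330):
        c=im[v,u]
        if c[0]>1.45*c[1] and c[0]>2.2*c[2] and d[v,u]>0:
          w=world(n,u,v,depth=d[v,u])
          if .045<w[2]<.095: P.append([*(R@(w[:2]-C)),w[2]])
    P=np.array(P)
    for _ in range(3):
        A=np.c_[P[:,:2]-np.median(P[:,:2],0),np.ones(len(P))];s=np.linalg.lstsq(A,P[:,2],rcond=None)[0];e=np.abs(P[:,2]-A@s);P=P[e<.006]
    print(f,len(P),"slopes",s[:2].round(4),"z",s[2].round(4),"x range",np.percentile(P[:,0],[.5,50,99.5]).round(4),"y",np.percentile(P[:,1],[.5,99.5]).round(4))
fit("pics/top0.npz","top");fit("pics/top7.npz","top");fit("pics/side1.npz","side");fit("pics/side7.npz","side")
E
```

```text
Traceback (most recent call last):
  File "h.py", line 4, in world
    c=optics.camera_model(name);K,R,t,k1=np.array(c["K"]),np.array(c["R"]),np.array(c["t"]),c["k1"]
ValueError: time passes only in moves, steps and waits
```

```bash
sed -i 's/^def world/import functools\ncam=functools.cache(lambda n:optics.camera_model(n))\ndef world/; s/c=optics.camera_model(name);K/c=cam(name);K/' h.py; python3 - <<'E'
from h import *
R=np.array([[np.cos(TH),np.sin(TH)],[-np.sin(TH),np.cos(TH)]])
def fit(f,n):
    z=np.load(f);im,d=z["im"].astype(int),z["d"];P=[]
    for v in range(80,300):
      for u in range(130,330):
        c=im[v,u]
        if c[0]>1.45*c[1] and c[0]>2.2*c[2] and d[v,u]>0:
          w=world(n,u,v,depth=d[v,u])
          if .045<w[2]<.095: P.append([*(R@(w[:2]-C)),w[2]])
    P=np.array(P)
    for _ in range(3):
        A=np.c_[P[:,:2]-np.median(P[:,:2],0),np.ones(len(P))];s=np.linalg.lstsq(A,P[:,2],rcond=None)[0];e=np.abs(P[:,2]-A@s);P=P[e<.006]
    print(f,len(P),"slopes",s[:2].round(4),"z",s[2].round(4),"x range",np.percentile(P[:,0],[.5,50,99.5]).round(4),"y",np.percentile(P[:,1],[.5,99.5]).round(4))
fit("pics/top0.npz","top");fit("pics/top7.npz","top");fit("pics/side1.npz","side");fit("pics/side7.npz","side")
E
```

```text
pics/top0.npz 4228 slopes [0.0007 0.0003] z 0.0741 x range [-0.0997 -0.056  -0.0076] y [-0.1765  0.1765]
pics/top7.npz 671 slopes [-0.0045  0.0044] z 0.0658 x range [0.0694 0.122  0.1618] y [-0.1792  0.0035]
pics/side1.npz 2942 slopes [-0.0106 -0.0006] z 0.0744 x range [-0.102  -0.0483 -0.0048] y [-0.1772  0.1769]
pics/side7.npz 4124 slopes [-0.0061  0.0003] z 0.0664 x range [0.0666 0.1192 0.1632] y [-0.1779  0.1767]
```

The slat has dropped 8 mm and lies level in both notches, centred at about board x 114 mm. I'll take the hand away and hand in.

```bash
python3 - <<'E'
from h import *
r.move_straight(B(.015,0,.023),speed=.06)
r.move_straight(B(.015,0,.24),speed=.12)
r.hold(.3)
s=r.read_state();print(s["eef_pos"],s["contact_force"],s["time_s"])
im,d=optics.get_image("side")
cv2.imwrite("pics/side8.png",cv2.resize(im[...,::-1],(800,600)))
E
```

```text
[0.55881113 0.05938915 0.23983985] [-0.20599762 -0.31580938  0.27260857] 14.9083
```

View pics/side8.png

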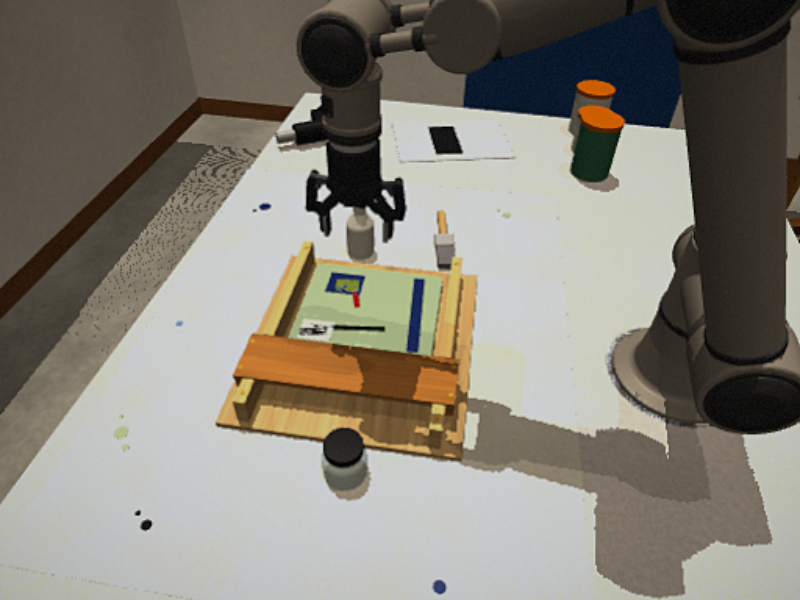

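The hand is clear, the bridge is parked around (350,370), and the bottle, jar and brush are where they were.

```bash
python3 -c "
from h import *
print(r.finish_job())"
```

```text
the job is handed in; nothing more can be done
None
```

The bridge is parked level in both notches, the picture, bottle, jar and brush were left alone, and the job was handed in at about 15 s; the fingertips stood roughly 40–50 mm higher than the stated tool offset implied, so I set the pushing height from the side camera.

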